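Close the test press on the circuit board

TASK

Two small hand-lever test presses stand on the electronics bench. Swing the lever with the orange grip, on the press that holds the green circuit board, all the way down so that its probe pins come down on the board. Leave the empty press's blue lever where it is, and let the lever go when done.

Things in the scene. Friction and masses are not known exactly. Their poses are not given: they have to be found in the camera images.
- orange_lever (a joint): Hinge of the lever on the press that holds the green board. 0 rad: fully up, pointing 55 degrees above level; grows as the lever swings down; 1.05 rad: fully down on its stop, 5 degrees below level. Starts between 0 and 0.2. Turns stiffly (0.12 N m, about 1.5 N at the grip) and stays where it is left. The probe foot under the head sinks with it.
- orange_grip (a point): Centre of the orange plastic grip, 80 mm from the pivot along the lever. The grip is a block 50 mm long along the lever (its end lies 105 mm from the pivot), 24 mm wide, 16 mm thick; the steel bar between it and the pivot is 12 mm wide, 8 mm thick. The point's axes turn with the lever.
- orange_pivot (a point): Middle of the pivot axis, 150 mm above the bench, atop the grey head (highest fixed part 165 mm) of the press, which is 130 x 100 mm on plan and bolted down. Axes fixed to the press: z up; the lever reaches towards -x (open front, roughly facing the robot) and swings in the xz plane; column on the +x side. Nothing under the grip's path stands higher than 35 mm.
- blue_grip (a point): Centre of the blue plastic grip on the lever of the other press, which is the same but for its blue grip and empty black nest. That lever is also raised (0 to 0.2 rad from its top) and must be left where it is.
There are look-alikes about, which are no part of the job. Leave any red look-alike of the part that bears orange_lever alone.

How it is judged:
By the outcome, as a careful person would: the job done as asked, in the order asked, and still so for the second after the job is handed in, with the robot touching nothing.
It also fails if it takes over 32 s, if anything falls off the work surface, if the arm or the gripper's body presses on something with over 40 N, if the wrist force passes 120 N, or if a joint passes its speed limit or range.

ROBOT

A 6-joint arm with a two-finger parallel gripper is mounted at the origin on the work surface. World frame = base frame: x ahead of the robot, y to its left, z up, the work surface at z = 0. Lengths are in mm, angles in rad, forces in N, time in s.
With the tool pointing down it reaches from about 375 to 900 mm from the base axis. Payload 3.1 kg.
Tool frame: the origin (TCP) lies at the very end of the fingers, on their centre line; the grasp point (between the pads) lies 19 mm behind it; z points along the fingers, y is the direction in which the jaws open and shut (so a half turn about z gives the same grasp; the last joint's range is limited). The gripper opens to 87 mm and grips with 3 to 60 N. Pads are 19 mm wide; open, the fingers measure 117 mm over their backs; the gripper's body (75 mm by 190 mm) begins 51 mm behind the grasp point.
Start: joints at [-1.514, 0.527, 1.433, -0, 1.181, -0.178], TCP at [145.43, -607.821, 196.348] pointing down, gripper open.
Joint ranges: [-3.08, 3.08], [-0.75, 2.2], [0.22, 2.44], [-1.43, 4.57], [0, 2.65], [-2.85, 2.85]. Speed limits (rad/s): [2.79, 2.79, 3.14, 3.14, 3.14, 3.14].

INTERFACE

Orientations are given as a unit quaternion [w, x, y, z].
In Python, from cell import r gives the robot as it stands. The module is installed in compiled form; this text tells all that it offers.
- The arm moves only by the tool step_arm, never from a script. Its argument "steps" is a list of rows, each an object of numbers: "dx", "dy", "dz": the shift along the tool's x, y, z in cm; "ax", "ay", "az": the turn, a rotation vector about the tool's x, y, z in rad; "jaw": the gripper command: -1 is shut, 1 is fully open, values between are in proportion. A call has 1 to 5 rows; each row shifts and turns the commanded pose from where the row before left it, along the tool's axes as they then stand; what a row does not reach is not made up. A row lasts 1/12 s, in which the tool goes at most 41.7 mm and 7.16 degrees, less where a joint would pass 70% of its speed; a pose out of reach is approached as far as the arm can. A call with a gripper value outside its range is refused whole. The fingers move at their own pace and stop on an object; the grip force is fixed at half the most. Time passes only in rows, so rows that do not move let the fingers close. It gives the time, the measured TCP pose, the force and the opening at its end, in the units of the state.
- r.observe(): the state, without advancing time (a new reading comes with each control period).
- r.capture(name): name is "scene" or "top" or "wrist"; returns a dict with "color" (480x640x3 uint8, red, green, blue), "depth" (480x640 float32, mm along the optical axis (not along the pixel's ray), 0 where there is no reading), "mtx" (3x3 intrinsics, pixels), "k1" (the pictures are not rectified: a ray, as slopes to the right and down, at radius r is drawn at 1 + k1 r^2 times it, then the intrinsics apply), "extrinsics" (4x4, takes a point from world to camera coordinates). Camera axes: x right, y up, looking along -z (the intrinsics and any distortion apply to the point x, -y, -z); pixel columns grow to the right and rows downward; lengths in mm; the calibration is good to about 2 mm. A picture is of the moment at which its call begins.
- r.job_done(): hands the job in, once; it reports no verdict.
The state is a dict: "time_s": time; "joints": joint angles; "qd": joint speeds; "tau": joint torques, N m; "position": TCP position; "orientation": TCP orientation; "contact_force": force on the tool from outside, world axes, zero at the start; "wrist_torque": the same for the moment, N m; "width": opening from 0.0 (shut) to 1.0 (fully open).
Only numpy, scipy, OpenCV 4.12 (cv2) and the standard library are available. Lean on these libraries where they do the work, as an engineer would, in place of code of your own. Each camera call takes 0.05 s, during which the arm holds its last target. There are 200 camera calls.

## Working session

There is one attempt and no reset: what is moved stays moved. The work goes in short steps, Python scripts to look and compute and a tool call to move; the robot and the scene stay as the last step left them, time stands still between calls to the robot, and variables do not carry over. Pictures are saved under pics/ and viewed, about 8 in all and at most 12, crops included, and the job is handed in when it is done.

Besides the shell and the picture viewer there is one more tool, called after "Request:" in YAML: its name, and indented under it one key for each argument. step_arm: Moves the arm, as the interface text tells. Its arguments: {"type":"object","properties":{"steps":{"type":"array"}},"required":["steps"]}

```bash
mkdir -p pics; cat > h.py <<'E'
import numpy as np, cv2
from cell import r
def pts(c):
    K=c["mtx"];h,w=c["depth"].shape
    u,v=np.meshgrid(np.arange(w),np.arange(h))
    d=np.array([c["k1"],0,0,0,0],float)
    n=cv2.undistortPoints(np.stack([u,v],-1).reshape(-1,1,2).astype(float),K,d).reshape(h,w,2)
    z=c["depth"];P=np.stack([n[...,0]*z,-n[...,1]*z,-z,np.ones_like(z)],-1)
    return (P@np.linalg.inv(c["extrinsics"]).T)[...,:3]
def grab(n,f):
    c=r.capture(n);cv2.imwrite(f"pics/{f}.png",c["color"][...,::-1]);np.savez(f"{f}.npz",**c);return c
E
python3 - <<'E'
from h import *
cs=[grab(n,n+"0") for n in("scene","top")]
cv2.imwrite("pics/both.png",cv2.resize(np.vstack([c["color"] for c in cs]),None,fx=.62,fy=.62)[...,::-1])
for c in cs:
    P=pts(c);H=cv2.cvtColor(c["color"],cv2.COLOR_RGB2HSV)
    for nm,lo,hi in(("orange",6,20),("blue",98,125),("green",45,85),("red",0,5)):
        m=cv2.inRange(H,(lo,110,70),(hi,255,255))
        n,l,s,ce=cv2.connectedComponentsWithStats(m)
        for i in range(1,n):
            if s[i,4]>60:
                q=P[(l==i)&(c["depth"]>0)]
                print(nm,s[i],np.round(np.median(q,0)) if len(q) else "",np.round(np.ptp(q,axis=0)) if len(q) else "")
print(r.observe())
E
```

```text
orange [178   0  21  16 183] [-645.  801.  173.] [158. 114.  26.]
orange [209   0  40  14 278] [-554.  912.  169.] [ 74. 225.  32.]
orange [  365     0   234   119 15296] [ 482. 1432.   48.] [1252. 1307.  729.]
orange [ 233   24  116   58 1369] [-609. 1186. -204.] [ 926. 1231.  623.]
orange [     0    115    578    365 115440] [ 590. -134.    1.] [ 721. 1298.  246.]
orange [  463   158   177   322 31576] [1127.  751. -750.] [ 400. 2207.  765.]
orange [380 203  22  12 222] [550. 283.   1.] [ 85. 126. 102.]
blue [ 237   18   58   45 1813] [-650. 1304.  -96.] [293. 380. 143.]
blue [395  32   5  20  65] [211. 942. 147.] [17. 19. 66.]
blue [434  40   5  21  73] [356. 940. 149.] [12. 18. 68.]
blue [350 144  18  20 174] [524. 159. 214.] [37. 28. 39.]
green [ 472   74   72   53 1918] [630. 875.  53.] [346. 542. 234.]
green [234 344  10  17  61] [ 529. -256.   25.] [21. 30.  6.]
red [240   0  51  20 686] [-1372.  2097.  -253.] [1067. 1105.  516.]
red [297   0  50  27 729] [-795. 2098. -179.] [1107. 1193.  452.]
red [ 352    0  121   67 5301] [-260. 2097. -163.] [1063. 1213.  669.]
red [ 573  
[... 1187 characters left out ...]
] [91. 29. 21.]
{'time_s': 0.1, 'joints': array([-1.51452193e+00,  5.28375876e-01,  1.43379385e+00, -5.02998914e-05,
        1.18141399e+00, -1.78529901e-01]), 'qd': array([-0.00046657, -0.00183817, -0.00289353, -0.00015204,  0.00012566,
        0.00020752]), 'tau': array([-3.93262308e-04, -4.40986061e+01, -1.77151251e+01,  6.33732369e-02,
        5.34054777e-02, -5.09724418e-05]), 'position': array([ 145.36148589, -607.11173747,  195.4616497 ]), 'orientation': array([-9.95093904e-04,  9.93114667e-01,  1.17142081e-01,  3.76024141e-05]), 'contact_force': array([-0.75644018,  0.21563807,  0.06220123]), 'wrist_torque': array([-0.0521323 , -0.03386025, -0.07303311]), 'width': 1.0048987207523108}
```

View pics/both.png

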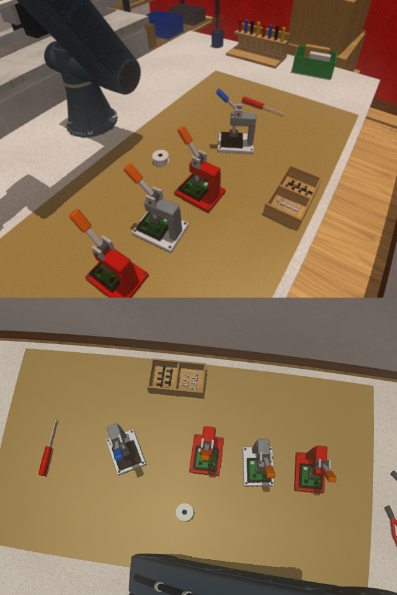

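The picture shows four presses (pixels in the half-size stack). The blue-grip empty press is at scene (237,125) / top (127,450-298). There are red look-alikes at scene (200,180) and (115,265). The grey/white press with the green board and orange grip is at scene (160,215) / top (260,465-298). That grey one fits the description, so I'll confirm it in a crop and measure it.

```bash
python3 - <<'E'
from h import *
tiles=[]
for f,(u0,v0,u1,v1) in(("scene0",(180,250,310,410)),("top0",(370,220,470,320))):
    c=dict(np.load(f+".npz"));P=pts(c);H=cv2.cvtColor(c["color"],cv2.COLOR_RGB2HSV)
    tiles.append(cv2.resize(c["color"][v0:v1,u0:u1],(390,480),interpolation=cv2.INTER_CUBIC))
    box=np.zeros(c["depth"].shape,bool);box[v0:v1,u0:u1]=1
    m=box&(H[...,0]>4)&(H[...,0]<14)&(H[...,1]>190)&(P[...,2]>140)&(c["depth"]>0)
    q=P[m];q=q[np.linalg.norm(q-np.median(q,0),axis=1)<45]
    vv,uu=np.nonzero(m);print(f,len(q),uu.mean(),vv.mean(),"centre",q.mean(0).round(1))
    w,V=np.linalg.eigh(np.cov(q.T));print("axis",V[:,2].round(3),"len",np.ptp(q@V[:,2]),np.ptp(q@V[:,1]))
    # head + plate
    g=box&(H[...,1]<60)&(P[...,2]>130)&(P[...,2]<185)&(c["depth"]>0);print("head",P[g].mean(0).round(1),g.sum())
    p=box&(H[...,1]<60)&(H[...,2]>120)&(P[...,2]>3)&(P[...,2]<30)&(c["depth"]>0)
    r_=cv2.minAreaRect(P[p][:,:2].astype(np.float32));print("plate",r_,p.sum())
cv2.imwrite("pics/crop.png",np.hstack(tiles)[...,::-1])
E
```

```text
scene0 493 214.2941176470588 278.98580121703856 centre [ 523.8 -260.2  216. ]
axis [-0.681 -0.064  0.729] len 47.458585536430945 24.41316458003962
head [ 588.7 -253.6  145.7] 1305
plate ((519.008544921875, -153.1396484375), (152.62332153320312, 361.7664489746094), 28.95295524597168) 1022
top0 253 435.102766798419 281.0513833992095 centre [ 515.9 -254.7  222.5]
axis [-0.757 -0.14   0.638] len 47.522599723273345 22.470183580787705
head [ 586.4 -244.9  145.1] 868
plate ((571.0086059570312, -249.19207763671875), (127.77304077148438, 99.42415618896484), 6.791459083557129) 777
```

View pics/crop.png

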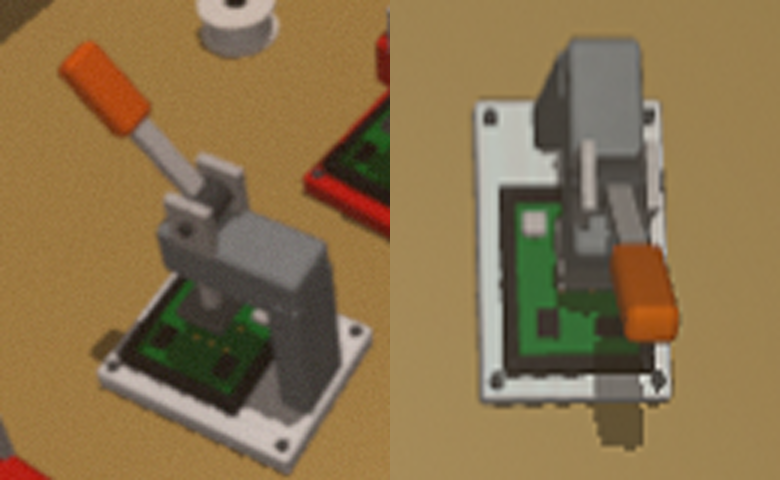

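Confirmed: grey press, white plate, green board, orange grip. The grip centre is about (516,-257,211), the press yaw about 7° and the pivot about (570,-251,150). I'll approach above it now.

Request:
step_arm:
  steps:
    - {"dz":-3.5,"az":0.113,"jaw":1}
    - {"dz":-3.5,"dx":1,"dy":-0.7,"jaw":1}
    - {"dx":2.7,"dy":-2.0,"jaw":1}
    - {"dx":2.7,"dy":-2.0,"jaw":1}
    - {"dx":2.7,"dy":-2.0,"jaw":1}

```text
$.steps[0]: bad value
```

Request:
step_arm:
  steps:
    - {"dx":2.7,"dy":-2.0,"jaw":1}
    - {"dx":2.7,"dy":-2.0,"jaw":1}
    - {"dx":2.7,"dy":-2.0,"jaw":1}
    - {"dx":2.7,"dy":-2.0,"jaw":1}
    - {"dx":2.7,"dy":-2.0,"jaw":1}

```text
$.steps[0]: bad value
```

Request:
step_arm:
  steps:
    - {"dx":2.7,"dy":-2.0,"jaw":1}
    - {"dx":2.7,"dy":-2.0,"jaw":1}
    - {"dx":2.7,"dy":-2.0,"jaw":1}
    - {"dx":2.7,"dy":-2.0,"jaw":1}
    - {"jaw":1}

```text
$.steps[0]: bad value
```

```bash
python3 - <<'E'
from h import *
o=r.observe();print(o["time_s"],o["position"],o["orientation"],o["contact_force"])
c=grab("wrist","w1");P=pts(c);H=cv2.cvtColor(c["color"],cv2.COLOR_RGB2HSV)
m=((H[...,0]>4)&(H[...,0]<14)&(H[...,1]>190)&(c["depth"]>0)&(P[...,2]>140)&(P[...,2]<245)&(abs(P[...,1]+257)<50))
q=P[m];print(m.sum(),q.mean(0),q.min(0),q.max(0));w,V=np.linalg.eigh(np.cov(q.T));print(V[:,2],np.ptp(q@V[:,2]),np.ptp(q@V[:,1]))
E
```

```text
0.1 [ 145.36148589 -607.11173747  195.4616497 ] [-9.95093904e-04  9.93114667e-01  1.17142081e-01  3.76024141e-05] [-0.75644018  0.21563807  0.06220123]<stdin>:5: RuntimeWarning: Mean of empty slice.
  ret = um.true_divide(
Traceback (most recent call last):
ValueError: zero-size array to reduction operation minimum which has no identity
```

View pics/w1.png

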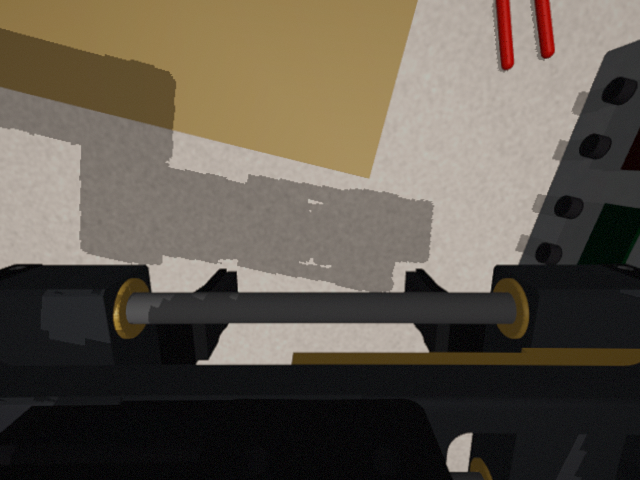

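The moves were refused, so the arm hasn't moved. The wrist view shows only bench and fingers. Rows probably need all seven keys.

Request:
step_arm:
  steps:
    - {"dx":0,"dy":0,"dz":-3.5,"ax":0,"ay":0,"az":0.113,"jaw":1}
    - {"dx":1,"dy":-0.7,"dz":-3.5,"ax":0,"ay":0,"az":0,"jaw":1}
    - {"dx":2.7,"dy":-2,"dz":0,"ax":0,"ay":0,"az":0,"jaw":1}
    - {"dx":2.7,"dy":-2,"dz":0,"ax":0,"ay":0,"az":0,"jaw":1}
    - {"dx":2.7,"dy":-2,"dz":0,"ax":0,"ay":0,"az":0,"jaw":1}

```text
time_s: 0.57
position: [228.1, -529.7, 266.9]
orientation: [0.001, 0.998, 0.06, 0.0]
contact_force: [1.5, 0.1, -0.2]
width: 0.997
```

Request:
step_arm:
  steps:
    - {"dx":2.9,"dy":-2.15,"dz":0,"ax":0,"ay":0,"az":0,"jaw":1}
    - {"dx":2.9,"dy":-2.15,"dz":0,"ax":0,"ay":0,"az":0,"jaw":1}
    - {"dx":2.9,"dy":-2.15,"dz":0,"ax":0,"ay":0,"az":0,"jaw":1}
    - {"dx":2.9,"dy":-2.15,"dz":0,"ax":0,"ay":0,"az":0,"jaw":1}
    - {"dx":2.9,"dy":-2.15,"dz":0,"ax":0,"ay":0,"az":0,"jaw":1}

```text
time_s: 0.98
position: [359.4, -404.3, 266.1]
orientation: [-0.0, 0.998, 0.061, -0.0]
contact_force: [-0.6, -0.7, -1.2]
width: 0.999
```

Request:
step_arm:
  steps:
    - {"dx":2.9,"dy":-2.15,"dz":0,"ax":0,"ay":0,"az":0,"jaw":1}
    - {"dx":2.9,"dy":-2.15,"dz":0,"ax":0,"ay":0,"az":0,"jaw":1}
    - {"dx":2.9,"dy":-2.15,"dz":0,"ax":0,"ay":0,"az":0,"jaw":1}
    - {"dx":2.9,"dy":-2.15,"dz":0,"ax":0,"ay":0,"az":0,"jaw":1}
    - {"dx":2.9,"dy":-2.15,"dz":0,"ax":0,"ay":0,"az":0,"jaw":1}

```text
time_s: 1.4
position: [490.2, -280.0, 266.1]
orientation: [-0.0, 0.998, 0.061, -0.0]
contact_force: [0.7, 0.2, 0.3]
width: 0.997
```

Request:
step_arm:
  steps:
    - {"dx":2.9,"dy":-2.1,"dz":0,"ax":0,"ay":0,"az":0,"jaw":1}
    - {"dx":0,"dy":0,"dz":0,"ax":0,"ay":0,"az":0,"jaw":1}

```text
time_s: 1.57
position: [519.4, -252.4, 266.1]
orientation: [-0.001, 0.998, 0.064, 0.001]
contact_force: [-0.3, -0.4, 0.9]
width: 1.002
```

```bash
python3 - <<'E'
from h import *
o=r.observe();print(o["time_s"],o["position"],o["orientation"],o["contact_force"])
c=grab("wrist","w2");P=pts(c);H=cv2.cvtColor(c["color"],cv2.COLOR_RGB2HSV)
m=((H[...,0]>4)&(H[...,0]<14)&(H[...,1]>190)&(c["depth"]>0)&(P[...,2]>140)&(P[...,2]<245)&(abs(P[...,1]+257)<50))
q=P[m];print(m.sum())
if len(q)>9:print(q.mean(0),q.min(0),q.max(0));w,V=np.linalg.eigh(np.cov(q.T));print(V[:,2],np.ptp(q@V[:,2]),np.ptp(q@V[:,1]))
E
```

```text
1.5667 [ 519.42094132 -252.3764313   266.07921219] [-0.00123056  0.99795743  0.0638567   0.00133294] [-0.27594289 -0.39445724  0.88264529]
52
[ 528.28642517 -254.91802921  210.26123749] [ 502.06249456 -269.24715557  198.89403278] [ 541.22756752 -243.40935041  227.40432025]
[-0.71814449 -0.33288806  0.61110885] 48.183146725188266 30.085605104000024
```

View pics/w2.png

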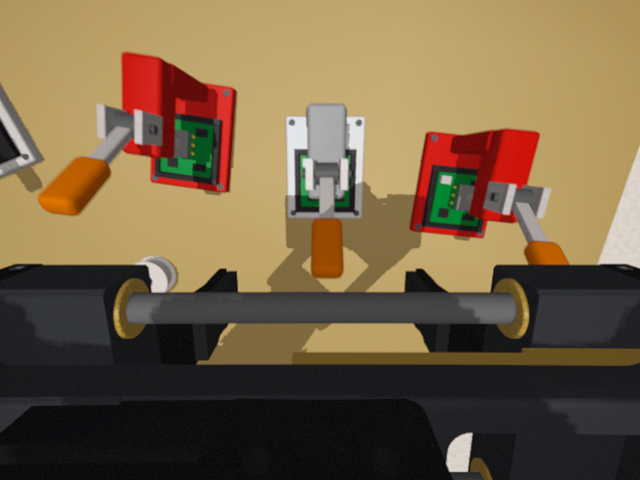

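The wrist view shows the target grip at (327,248), between the fingers (columns 220–420) and lined up with them. I'll refine the grip position in this view.

```bash
python3 - <<'E'
from h import *
c=dict(np.load("w2.npz"));P=pts(c);H=cv2.cvtColor(c["color"],cv2.COLOR_RGB2HSV)
m=np.zeros(P.shape[:2],bool);m[212:284,300:352]=1
m&=(H[...,0]<16)&(H[...,1]>200)&(c["depth"]>0)&(P[...,2]>150)
q=P[m];print(m.sum(),np.median(q,0),np.percentile(q,2,axis=0),np.percentile(q,98,axis=0));w,V=np.linalg.eigh(np.cov(q.T));print(V[:,2],V[:,0],np.ptp(q@V[:,2]),np.ptp(q@V[:,1]))
E
```

```text
1730 [ 522.30276432 -256.19068963  220.82851588] [ 503.52463458 -267.2487298   200.87800569] [ 539.74640228 -245.01112414  231.98002099]
[-0.71447584 -0.08452882  0.6945352 ] [-0.69336819 -0.04728612 -0.71903031] 46.90727288650848 22.744348849083224
```

Request:
step_arm:
  steps:
    - {"dx":-0.4,"dy":0.4,"dz":2.5,"ax":0,"ay":0,"az":0,"jaw":1}
    - {"dx":0,"dy":0,"dz":2.5,"ax":0,"ay":0,"az":0,"jaw":0.3}
    - {"dx":0,"dy":0,"dz":2.4,"ax":0,"ay":0,"az":0,"jaw":0.2}
    - {"dx":0,"dy":0,"dz":0,"ax":0,"ay":0,"az":0,"jaw":-1}
    - {"dx":0,"dy":0,"dz":0,"ax":0,"ay":0,"az":0,"jaw":-1}

```text
time_s: 2.03
position: [510.6, -261.8, 191.3]
orientation: [-0.001, 0.998, 0.06, -0.002]
contact_force: [-0.8, -0.4, 1.0]
width: 0.783
```

Request:
step_arm:
  steps:
    - {"dx":0,"dy":0,"dz":0,"ax":0,"ay":0,"az":0,"jaw":-1}
    - {"dx":0,"dy":0,"dz":0,"ax":0,"ay":0,"az":0,"jaw":-1}
    - {"dx":0,"dy":0,"dz":0,"ax":0,"ay":0,"az":0,"jaw":-1}
    - {"dx":0,"dy":0,"dz":0,"ax":0,"ay":0,"az":0,"jaw":-1}

```text
time_s: 2.37
position: [512.7, -262.3, 193.7]
orientation: [0.001, 0.998, 0.061, 0.001]
contact_force: [0.2, 0.3, -0.3]
width: 0.481
```

Request:
step_arm:
  steps:
    - {"dx":0.3,"dy":-0.5,"dz":0,"ax":0,"ay":0,"az":0,"jaw":-1}
    - {"dx":0,"dy":0,"dz":0,"ax":0,"ay":0,"az":0,"jaw":-1}
    - {"dx":0,"dy":0,"dz":0,"ax":0,"ay":0,"az":0,"jaw":-1}
    - {"dx":0,"dy":0,"dz":0,"ax":0,"ay":0,"az":0,"jaw":-1}
    - {"dx":0,"dy":0,"dz":0,"ax":0,"ay":0,"az":0,"jaw":-1}

```text
time_s: 2.78
position: [514.9, -256.8, 192.8]
orientation: [0.001, 0.998, 0.061, 0.0]
contact_force: [-0.2, -1.8, 2.1]
width: 0.27
```

Gripped at 23.5 mm opening. Now I'll follow the arc down.

Request:
step_arm:
  steps:
    - {"dx":-0.5,"dy":0,"dz":0.5,"ax":0,"ay":0,"az":0,"jaw":-1}
    - {"dx":-0.45,"dy":0,"dz":0.5,"ax":0,"ay":0,"az":0,"jaw":-1}
    - {"dx":-0.4,"dy":0,"dz":0.6,"ax":0,"ay":0,"az":0,"jaw":-1}
    - {"dx":-0.36,"dy":0,"dz":0.6,"ax":0,"ay":0,"az":0,"jaw":-1}
    - {"dx":0,"dy":0,"dz":0,"ax":0,"ay":0,"az":0,"jaw":-1}

```text
time_s: 3.2
position: [495.8, -259.2, 170.4]
orientation: [0.0, 0.998, 0.061, -0.001]
contact_force: [-3.7, -2.4, 3.7]
width: 0.274
```

Forces are small, so I'll carry on.

Request:
step_arm:
  steps:
    - {"dx":-0.3,"dy":0,"dz":0.65,"ax":0,"ay":0,"az":0,"jaw":-1}
    - {"dx":-0.25,"dy":0,"dz":0.65,"ax":0,"ay":0,"az":0,"jaw":-1}
    - {"dx":-0.15,"dy":0,"dz":0.7,"ax":0,"ay":0,"az":0,"jaw":-1}
    - {"dx":-0.1,"dy":0,"dz":0.7,"ax":0,"ay":0,"az":0,"jaw":-1}
    - {"dx":0,"dy":0,"dz":0,"ax":0,"ay":0,"az":0,"jaw":-1}

```text
time_s: 3.62
position: [485.8, -260.3, 142.6]
orientation: [0.0, 0.998, 0.062, -0.004]
contact_force: [-8.3, -4.9, 3.0]
width: 0.271
```

Request:
step_arm:
  steps:
    - {"dx":-0.05,"dy":0,"dz":0.7,"ax":0,"ay":0,"az":0,"jaw":-1}
    - {"dx":0,"dy":0,"dz":0.7,"ax":0,"ay":0,"az":0,"jaw":-1}
    - {"dx":0,"dy":0,"dz":0.3,"ax":0,"ay":0,"az":0,"jaw":-1}
    - {"dx":0,"dy":0,"dz":0,"ax":0,"ay":0,"az":0,"jaw":-1}

```text
time_s: 3.95
position: [484.8, -260.4, 125.4]
orientation: [-0.0, 0.998, 0.062, -0.004]
contact_force: [-10.1, -6.0, 1.5]
width: 0.273
```

Request:
step_arm:
  steps:
    - {"dx":0.1,"dy":0,"dz":0.3,"ax":0,"ay":0,"az":0,"jaw":-1}
    - {"dx":0.1,"dy":0,"dz":0.2,"ax":0,"ay":0,"az":0,"jaw":-1}
    - {"dx":0,"dy":0,"dz":0,"ax":0,"ay":0,"az":0,"jaw":-1}

```text
time_s: 4.2
position: [485.2, -260.3, 120.3]
orientation: [-0.0, 0.998, 0.062, -0.006]
contact_force: [-13.7, -7.7, 1.7]
width: 0.275
```

Request:
step_arm:
  steps:
    - {"dx":0,"dy":0,"dz":0.3,"ax":0,"ay":0,"az":0,"jaw":-1}
    - {"dx":0,"dy":0,"dz":0,"ax":0,"ay":0,"az":0,"jaw":-1}
    - {"dx":0,"dy":0,"dz":0,"ax":0,"ay":0,"az":0,"jaw":-1}

```text
time_s: 4.45
position: [485.6, -260.3, 117.4]
orientation: [-0.0, 0.998, 0.062, -0.005]
contact_force: [-13.0, -7.7, 1.6]
width: 0.275
```

No stop reaction has shown up yet, so I'll look.

```bash
python3 - <<'E'
from h import *
a=grab("scene","s3")["color"][240:420,150:330];b=grab("top","t3")["color"][210:330,350:480]
cv2.imwrite("pics/c3.png",np.hstack([cv2.resize(x,(390,400),interpolation=cv2.INTER_CUBIC) for x in(a,b)])[...,::-1])
E
```

```text
(no output)
```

View pics/c3.png

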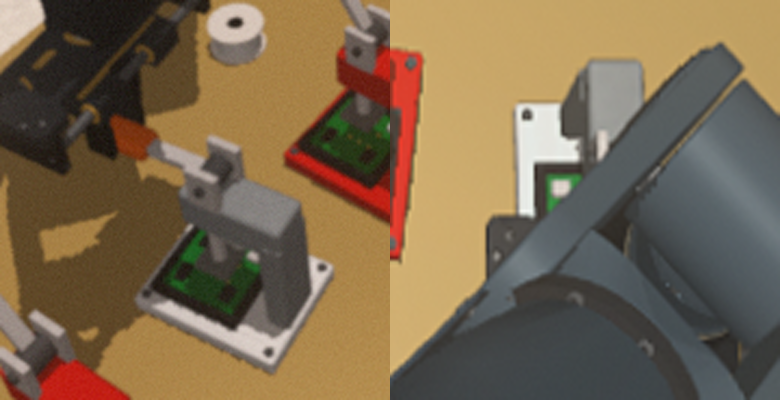

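The scene crop shows the grip held near (135,135). The lever is still near or slightly above level, and the foot is above the board. I'll measure its angle.

```bash
cat > ang.py <<'E'
from h import *
def ang(f):
    c=dict(np.load(f));P=pts(c);H=cv2.cvtColor(c["color"],cv2.COLOR_RGB2HSV)
    q0=P-np.array([569.5,-251,150]);ca,sa=np.cos(.122),np.sin(.122)
    X=q0[...,0]*ca+q0[...,1]*sa;Y=-q0[...,0]*sa+q0[...,1]*ca;Z=q0[...,2]
    ok=(c["depth"]>0)&(abs(Y)<18)&(X>-115)&(X<-25)&(Z>-35)&(Z<100)
    o=ok&(H[...,0]<16)&(H[...,1]>190);g=ok&(H[...,1]<60)&(abs(Y)<8)&(X<-28)&(H[...,2]>100)
    for n,m in(("grip",o),("bar",g)):
        if m.sum()<8:print(n,m.sum());continue
        x,z=X[m],Z[m];vx,vz,x0,z0=cv2.fitLine(np.stack([x,z],1).astype(np.float32),cv2.DIST_HUBER,0,.01,.01).ravel()
        print(n,m.sum(),"X",x.min().round(),x.max().round(),"mid",x0.round(1),z0.round(1),"Y",np.median(Y[m]).round(1),"elev deg",np.degrees(np.arctan2(vz,vx))%180)
E
python3 - <<'E'
from ang import *
for f in("scene0.npz","s3.npz","w2.npz"):print(f);ang(f)
E
```

```text
scene0.npz
grip 495 X -68.0 -29.0 mid -45.6 66.0 Y -4.2 elev deg 132.63147
bar 16 X -31.0 -28.0 mid -28.9 40.9 Y -2.8 elev deg 97.69785
s3.npz
grip 258 X -92.0 -53.0 mid -69.3 4.1 Y -2.7 elev deg 0.4085518
bar 90 X -51.0 -28.0 mid -38.6 1.3 Y -1.8 elev deg 2.2356415
w2.npz
grip 1742 X -69.0 -29.0 mid -45.4 68.0 Y 0.4 elev deg 132.76233
bar 34 X -28.0 -28.0 mid -28.2 45.5 Y 0.5 elev deg 89.731606
```

About 1–4° below level, and the vertical reaction is only friction-sized. I'll keep pressing until the stop shows.

Request:
step_arm:
  steps:
    - {"dx":0.1,"dy":0,"dz":0.3,"ax":0,"ay":0,"az":0,"jaw":-1}
    - {"dx":0,"dy":0,"dz":0,"ax":0,"ay":0,"az":0,"jaw":-1}
    - {"dx":0,"dy":0,"dz":0,"ax":0,"ay":0,"az":0,"jaw":-1}

```text
time_s: 4.8
position: [486.2, -260.2, 114.2]
orientation: [-0.0, 0.998, 0.062, -0.006]
contact_force: [-12.6, -7.4, 1.0]
width: 0.271
```

Request:
step_arm:
  steps:
    - {"dx":0.1,"dy":0,"dz":0.3,"ax":0,"ay":0,"az":0,"jaw":-1}
    - {"dx":0,"dy":0,"dz":0,"ax":0,"ay":0,"az":0,"jaw":-1}
    - {"dx":0,"dy":0,"dz":0,"ax":0,"ay":0,"az":0,"jaw":-1}

```text
time_s: 5.05
position: [486.8, -260.1, 112.1]
orientation: [-0.0, 0.998, 0.062, -0.006]
contact_force: [-15.9, -7.1, 7.1]
width: 0.275
```

```bash
python3 - <<'E'
from ang import *
grab("scene","s4");ang("s4.npz")
E
```

```text
grip 241 X -91.0 -52.0 mid -68.1 0.2 Y -3.7 elev deg 2.5217211
bar 75 X -51.0 -28.0 mid -37.8 -0.7 Y -2.1 elev deg 7.381345
```

The reaction is rising (7 N) and the angle reads about -5°. One more press against the stop.

Request:
step_arm:
  steps:
    - {"dx":0,"dy":0,"dz":0.3,"ax":0,"ay":0,"az":0,"jaw":-1}
    - {"dx":0,"dy":0,"dz":0,"ax":0,"ay":0,"az":0,"jaw":-1}
    - {"dx":0,"dy":0,"dz":0,"ax":0,"ay":0,"az":0,"jaw":-1}

```text
time_s: 5.35
position: [487.0, -260.2, 111.5]
orientation: [0.0, 0.998, 0.062, -0.006]
contact_force: [-18.2, -3.8, 21.1]
width: 0.272
```

Firm stop at 21 N. Releasing.

Request:
step_arm:
  steps:
    - {"dx":0,"dy":0,"dz":0,"ax":0,"ay":0,"az":0,"jaw":0.4}
    - {"dx":0,"dy":0,"dz":0,"ax":0,"ay":0,"az":0,"jaw":0.4}
    - {"dx":0,"dy":0,"dz":0,"ax":0,"ay":0,"az":0,"jaw":0.4}
    - {"dx":0,"dy":0,"dz":0,"ax":0,"ay":0,"az":0,"jaw":0.4}
    - {"dx":0,"dy":0,"dz":0,"ax":0,"ay":0,"az":0,"jaw":0.4}

```text
time_s: 5.77
position: [493.2, -258.6, 108.9]
orientation: [-0.0, 0.998, 0.061, -0.0]
contact_force: [0.2, 0.6, -0.2]
width: 0.567
```

Request:
step_arm:
  steps:
    - {"dx":0,"dy":0,"dz":0,"ax":0,"ay":0,"az":0,"jaw":0.4}
    - {"dx":0,"dy":0,"dz":0,"ax":0,"ay":0,"az":0,"jaw":0.4}

```text
time_s: 5.93
position: [493.1, -258.7, 109.0]
orientation: [-0.0, 0.998, 0.061, -0.0]
contact_force: [-0.2, -0.0, -0.6]
width: 0.672
```

Request:
step_arm:
  steps:
    - {"dx":0,"dy":0,"dz":-1,"ax":0,"ay":0,"az":0,"jaw":0.4}
    - {"dx":0,"dy":0,"dz":-2,"ax":0,"ay":0,"az":0,"jaw":0.4}
    - {"dx":0,"dy":0,"dz":-3,"ax":0,"ay":0,"az":0,"jaw":0.4}
    - {"dx":0,"dy":0,"dz":-3,"ax":0,"ay":0,"az":0,"jaw":0.4}
    - {"dx":0,"dy":0,"dz":-3,"ax":0,"ay":0,"az":0,"jaw":0.4}

```text
time_s: 6.35
position: [492.9, -258.7, 231.1]
orientation: [-0.0, 0.998, 0.061, -0.0]
contact_force: [-0.2, 0.1, 0.9]
width: 0.701
```

Request:
step_arm:
  steps:
    - {"dx":-3,"dy":0,"dz":-1,"ax":0,"ay":0,"az":0,"jaw":0.4}
    - {"dx":-3,"dy":0,"dz":0,"ax":0,"ay":0,"az":0,"jaw":0.4}
    - {"dx":-3,"dy":0,"dz":0,"ax":0,"ay":0,"az":0,"jaw":0.4}
    - {"dx":0,"dy":0,"dz":0,"ax":0,"ay":0,"az":0,"jaw":0.4}

```text
time_s: 6.68
position: [399.1, -268.8, 240.0]
orientation: [-0.001, 0.998, 0.06, -0.002]
contact_force: [0.5, 1.2, -1.4]
width: 0.698
```

```bash
python3 - <<'E'
from ang import *
a=grab("scene","s5")["color"];b=grab("wrist","w5")["color"]
for f in("s5.npz","w5.npz"):ang(f)
cv2.imwrite("pics/c5.png",np.hstack([cv2.resize(a[120:440,100:420],(400,400)),cv2.resize(b[:300],(400,400))])[...,::-1])
E
```

```text
grip 359 X -101.0 -52.0 mid -75.2 -0.5 Y -5.9 elev deg 4.07052
bar 90 X -53.0 -28.0 mid -39.2 -0.9 Y -1.9 elev deg 5.995192
grip 310 X -99.0 -52.0 mid -77.4 -1.5 Y -6.5 elev deg 3.8964345
bar 533 X -51.0 -28.0 mid -39.2 -0.1 Y 0.8 elev deg 4.811616
```

View pics/c5.png

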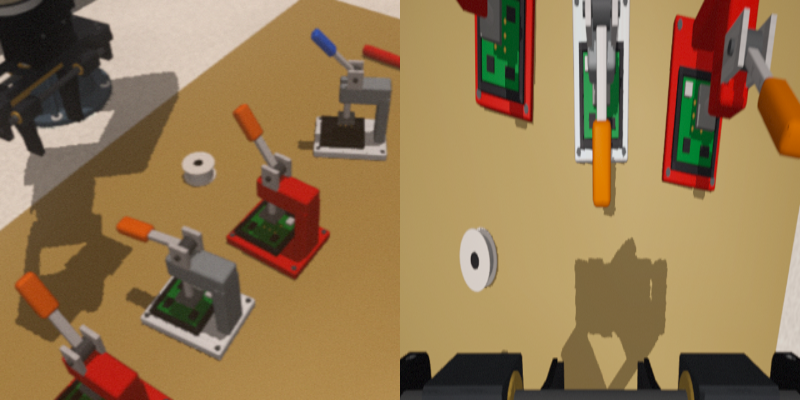

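The lever sits at about -5° with the foot on the board (crop (190,285)). The blue and red levers are still up and the gripper is clear. Handing in.

```bash
python3 -c "
from cell import r
print(r.job_done())"
```

```text
the job is handed in; nothing more can be done
None
```

I swung the orange lever on the grey press with the green board down to its stop, let it go, and handed the job in at about 6.8 s on the robot's clock.

- **At the stop:** the last 3 mm of downward command moved the tool only 0.6 mm, and the upward reaction rose to 21 N.
- **After release:** two camera views put the lever 4 to 6° below level, against 5° for fully down. The probe foot appears to rest on the board, and the gripper is well clear and touching nothing.
- **Other levers:** the last picture shows the blue lever and both red look-alikes still raised. I did not measure the blue lever's angle again.

**What failed or disagreed:**
- The first three move calls were refused because the rows lacked keys; the arm did not move.
- The lever reached its stop with the tool about 12 mm lower than I had calculated. I put this down to where along the grip I held it, and maybe some slip.
- While I held the grip there was a sideways force of up to 18 N, which went away on release.

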